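# Space a clock dial in the bonding jig and hold it

## Robot

A 7-joint arm with a two-finger parallel gripper is mounted at the origin on the work surface. World frame = base frame: x ahead of the robot, y to its left, z up, the work surface at z = 0. Lengths are in m, angles in rad, forces in N, time in s.
With the tool pointing down it reaches from about 0.4 to 0.85 m from the base axis. Payload 10.4 kg.
Tool frame: the origin (TCP) lies between the finger pads; the fingertips stand 11 mm ahead of it and the grasp point (between the pads) lies 8 mm behind it; z points along the fingers, y is the direction in which the jaws open and shut (so a half turn about z gives the same grasp; the last joint's range is limited). The gripper opens to 87 mm and grips with 3 to 60 N. Pads are 19 mm wide; open, the fingers measure 117 mm over their backs; the gripper's body (75 mm by 190 mm) begins 51 mm behind the grasp point.
Start: joints at [1.2, 0.332, -0.065, 1.46, 0.022, 1.35, -0.088], TCP at [0.213, -0.588, 0.234] pointing down, gripper open.
Joint ranges: [-2.6, 2.6], [-0.5, 2.12], [-1.47, 1.34], [0.16, 2.42], [-1.27, 4.41], [0.06, 2.06], [-2.6, 2.6]. Speed limits (rad/s): [2.22, 2.22, 2.79, 2.79, 3.14, 3.14, 3.14].

## Interface

Orientations are given as a unit quaternion [x, y, z, w].
In Python, from bench import r, eyes gives the robot as it stands.
- The arm moves only by the shell command python3 -m inch 'ROWS' [FORCE]. ROWS is a JSON object of lists of equal length, an entry for each row: "translation": the shift along the world's x, y, z scaled (see below), a list of three; "rot": the turn, a rotation vector about the world's x, y, z scaled (see below), a list of three; "jaw": the finger opening in mm, from 0 to 87. In form: {"translation": [[tx, ty, tz], ...], "rot": [[ax, ay, az], ...], "jaw": [jaw, ...]}. A call has 1 to 20 rows; each row is the pose to reach, as a shift and turn from the pose measured when the call began; what a row does not reach only later rows make up. The controller multiplies each number of a shift by 100 mm and each number of a turn by 60 degrees. A row lasts 1/10 s, in which the tool goes at most 50 mm and 8.59 degrees, less where a joint would pass 70% of its speed; a pose out of reach is approached as far as the arm can. A call with a number of a shift or a turn outside -1 to 1 is refused whole. A call with a gripper value outside its range is refused whole. The fingers move at their own pace and stop on an object; FORCE is the grip in N (left out, the last holds). Time passes only in rows, so rows that repeat a pose let the fingers close. It gives the time, the measured TCP pose, the force and the opening at its end, in the units of the state.
- r.read_state(): the state, without advancing time (a new reading comes with each control period).
- eyes.camera(name): name is "scene" or "top" or "wrist"; returns the picture (384x512x3 uint8, blue, green, red); there is no depth.
- eyes.calibration(name): a dict with "fx", "fy", "cx", "cy" (pixels), "distortion" ([k1, k2, p1, p2, k3] as OpenCV has them; the pictures are not rectified), "R" (3x3) and "t" (3): a world point X has camera coordinates R X + t; the wrist camera has in their place "hand_eye" (4x4, takes a point from camera to tool coordinates, whose origin is the TCP and whose axes are the flange's). Camera axes: x right, y down, z forward; pixel columns grow to the right and rows downward; lengths in m; the calibration is good to about 2 mm. A picture is of the moment at which its call begins: read the wrist's pose just before it. calibration takes no time and is no camera call.
- r.close_job(): hands the job in, once; it reports no verdict.
The state is a dict: "time": time; "joint_positions": joint angles; "joint_vel": joint speeds; "joint_torque": joint torques, N m; "ee_pos": TCP position; "eef_rot": TCP orientation; "ft_force": force on the tool from outside, world axes, zero at the start; "torque": the same for the moment, N m; "width": finger opening in m.
Only numpy, scipy, OpenCV 4.12 (cv2) and the standard library are available. Lean on these libraries where they do the work, as an engineer would, in place of code of your own. Each camera call takes 0.05 s, during which the arm holds its last target. There are 200 camera calls.

## Task

Stand the thin brass spacer down on the jig's bed, in the wide gap between the square white clock dial and the slim brass posts, centred on the two posts; the other gap, by the thick dark posts, is too narrow for it, and the fatter look-alike spacer stays where it is. Then, from the thick posts' side, push the dial sideways, firmly but gently, until dial, spacer and slim posts are flush with no gap, everything still flat on the bed, and finish while still holding the dial pressed there. Leave everything else on the bench alone.

Things in the scene. Friction and masses are not known exactly. Their poses are not given: they have to be found in the camera images.
- spacer_mid (a point): The thin brass spacer (0.26 kg): a standing bar 100 mm long (its x axis), 12 mm thick (its y axis), 18 mm tall (the lowest 5 mm is only 9 mm thick and 96 mm long), with an upright finger tab on the middle of it, 30 mm long, 12 mm thick, reaching 50 mm above the underside. It stands upright on the bench. The point is on its centre line, 25 mm above its underside; z is up.
- fat_spacer_mid (a point): The look-alike spacer: the same shape and brass, but 24 mm thick; fits neither gap; must not be moved. It stands upright on the bench. The point is 25 mm above its underside.
- dial_mid (a point): The square clock dial, a loose plate 100 x 100 x 14 mm (about 0.4 kg), white enamel face with black hour dots, lying flat on the jig's bed between the two pairs of posts, free to slide. The point is its centre, 7 mm above its underside; x and y along its edges, z up.
- jig: The jig's bed, fixed to the bench: a green-painted metal plate 150 mm (x) by 240 mm (y), 12 mm thick. Origin at the centre of its underside, on the bench; the dial lies over its middle, the posts stand on it towards its two y ends.
- stop_slim: Pair of slim upright brass posts fixed on the jig's bed, each 12 mm in diameter and 18 mm tall, their axes 40 mm either side of the origin along its x (the jig's x). Origin midway between them, on the bed's top face (12 mm above the bench). It stands 74 mm from the bed's centre at one y end (either end); the gap between these posts and the dial is 17 to 19 mm at the dial's middle.
- stop_thick: Pair of thick upright dark steel posts fixed on the bed, opposite the slim ones, each 30 mm in diameter and 18 mm tall, axes 40 mm either side of the origin along its x, so 50 mm is free between them, enough for closed fingertips to reach the dial's edge. Origin midway between them, on the bed's top face. The gap to the dial is 8 to 10 mm.
- loupe: Black eye loupe, 38 mm across, 34 mm tall. Bystander; origin at the centre of its underside.
- watch: Steel pocket watch, 48 mm across, 12 mm thick, lying flat. Bystander; origin at the centre of its underside.
- screwdriver: Screwdriver with red handle, 150 mm long, lying. Bystander; its x axis runs along it, the origin is underneath.
- jar: Small jar, 40 mm across, 50 mm tall. Bystander; origin at the centre of its underside.
- brush: Small brush, 160 mm long, lying. Bystander; its x axis runs along it, the origin is underneath.
Not all that is in view belongs to the job. Leave any green look-alike of the part that bears spacer_mid alone.

How it is judged:
On the way:
1. the thin spacer stands down on the bed in the gap between the dial and the slim posts (x of spacer_mid in the frame of stop_slim between -0.015 and 0.015 m and y of spacer_mid in the frame of stop_slim between -0.023 and 0.023 m and z of spacer_mid in the frame of stop_slim below 0.029 m and angle between spacer_mid's own z axis and vertical below 0.12 rad and horizontal distance between spacer_mid and dial_mid below 0.08 m and angle between the x axis of spacer_mid and the x axis of stop_slim, either way round below 0.12 rad and horizontal distance between dial_mid and stop_slim between 0.059 and 0.102 m), for 0.2 s.
At the end, for the whole second after the job is handed in: Fingers press the dial (>1.5 N), dial presses thin spacer, spacer presses slim posts (>1 N); dial and spacer on the bed and touching within 2.5 mm, flat and square (0.04 rad; spacer tilt 0.05), spacer centred on the posts within 15 mm, dial within 20 mm; both at rest (x of spacer_mid in the frame of stop_slim between -0.015 and 0.015 m and y of spacer_mid in the frame of stop_slim between -0.0145 and 0.0145 m and z of spacer_mid in the frame of stop_slim below 0.0275 m and angle between spacer_mid's own z axis and vertical below 0.05 rad and angle between the x axis of each of spacer_mid, dial_mid and the x axis of stop_slim, either way round below 0.04 rad and y of dial_mid in the frame of stop_slim between -0.0705 and 0.0705 m and not (y of dial_mid in the frame of stop_slim between -0.0655 and 0.0655 m) and x of dial_mid in the frame of stop_slim between -0.02 and 0.02 m and z of dial_mid in the frame of stop_slim below 0.0095 m and angle between dial_mid's own z axis and vertical below 0.04 rad and contact force between the fingers and dial above 1.5 N and contact force between dial and spacer above 1 N and contact force between spacer and stop_slim above 1 N and linear speed of each of dial, spacer below 0.01 m/s); the arm keeps its last pose, push and grip.
It fails at once if another thing on the bench (fat spacer, loupe, watch, screwdriver, jar, brush) is moved by more than 30 mm (distance of any of fat_spacer_mid, loupe, watch, screwdriver, jar, brush from where it was at the start of the episode above 0.03 m).
It fails at once if the dial is pressed harder than 60 N (contact force between the fingers and dial above 60 N).
It also fails if it takes over 54 s, if anything falls off the work surface, if the arm or the gripper's body presses on something with over 40 N, if the wrist force passes 120 N, or if a joint passes its speed limit or range.

## Working session

There is one attempt and no reset: what is moved stays moved. The work goes in short steps, Python scripts to look and compute and a shell command to move; the robot and the scene stay as the last step left them, time stands still between calls to the robot, and variables do not carry over. Pictures are saved under pics/ and viewed, about 8 in all and at most 12, crops included, and the job is handed in when it is done.

```bash
mkdir -p pics; ls; python3 - <<'E'
from bench import r,eyes
import cv2,json
s=r.read_state();print({k:s[k] for k in('time','ee_pos','eef_rot','ft_force','width')})
for n in("top","scene"):
    cv2.imwrite(f"pics/{n}0.png",eyes.camera(n))
    c=eyes.calibration(n);print(n,c)
print(eyes.calibration("wrist"))
E
```

```text
pics
{'time': 0.0, 'ee_pos': array([ 0.21287304, -0.58724169,  0.23276248]), 'eef_rot': array([ 9.84919769e-01,  1.73010302e-01, -1.59958066e-04, -6.77052253e-04]), 'ft_force': array([-0.63381216,  0.55920054, -0.71484487]), 'width': 0.08697372856425462}
top {'fx': 393.8765328208122, 'fy': 393.8765328208122, 'cx': 257.6105639031521, 'cy': 186.9031133326886, 'distortion': array([-0.03447522,  0.        ,  0.        ,  0.        ,  0.        ]), 'R': array([[-0.01875309, -0.9995835 , -0.02193505],
       [-0.98804249,  0.02188571, -0.15262063],
       [ 0.15303713,  0.01881065, -0.98804139]]), 't': array([-0.00928972,  0.5930917 ,  0.96386559])}
scene {'fx': 366.4659290793182, 'fy': 366.4659290793182, 'cx': 248.7292369252519, 'cy': 194.03295682769777, 'distortion': array([0.03374382, 0.        , 0.        , 0.        , 0.        ]), 'R': array([[ 0.07553625,  0.99707128,  0.0119639 ],
       [ 0.80896003, -0.05426161, -0.58535403],
       [-0.58299051,  0.05389377, -0.81068954]]), 't': array([-0.01279918, -0.44885704,  1.35902902])}
{'fx': 334.7906226072229, 'fy': 334.7906226072229, 'cx': 255.67679797727877, 'cy': 189.52494859410422, 'distortion': array([-0.09056172,  0.        ,  0.        ,  0.        ,  0.        ]), 'hand_eye': array([[-1.44549886e-03, -9.55622960e-01, -2.94588982e-01,
         8.21166151e-02],
       [ 9.99998927e-01, -1.45184652e-03, -1.97154148e-04,
        -3.86200148e-04],
       [-2.39292957e-04, -2.94588951e-01,  9.55624033e-01,
        -1.51891803e-01],
       [ 0.00000000e+00,  0.00000000e+00,  0.00000000e+00,
         1.00000000e+00]])}
```

View pics/top0.png

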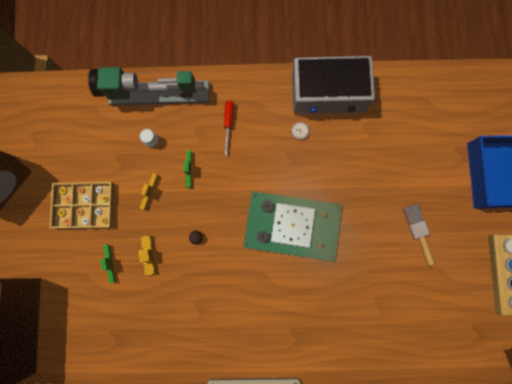

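View pics/scene0.png

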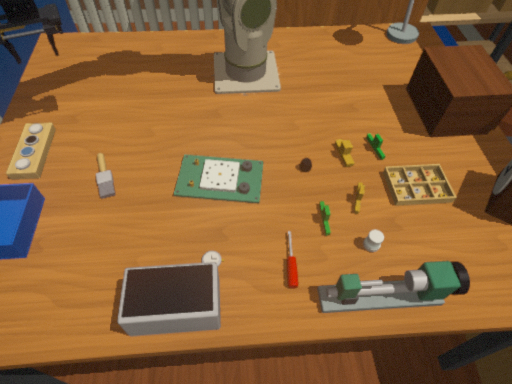

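The top view shows the thin spacer at about (149,191), the fat one at (147,256) and the jig at (293,227). The thick posts are on the left (+y, 265,205/237) and the slim posts on the right (-y, 321,215/245). The scene view agrees.

```bash
cat > h.py <<'E'
import cv2,numpy as np
from bench import r,eyes
from scipy.spatial.transform import Rotation as Ro
def cam(n,s=None):
    c=eyes.calibration(n);K=np.array([[c['fx'],0,c['cx']],[0,c['fy'],c['cy']],[0,0,1]])
    if 'R' in c: Rwc=np.array(c['R']).T;o=-Rwc@c['t']
    else:
        s=s or r.read_state();T=np.eye(4);T[:3,:3]=Ro.from_quat(s['eef_rot']).as_matrix();T[:3,3]=s['ee_pos'];T=T@c['hand_eye'];Rwc=T[:3,:3];o=T[:3,3]
    return K,np.array(c['distortion']),Rwc,o
def ray(C,px,z):
    K,D,R,o=C
    u=cv2.undistortPoints(np.array(px,float).reshape(-1,1,2),K,D).reshape(-1,2)
    d=np.c_[u,np.ones(len(u))]@R.T
    return (o+d*((z-o[2])/d[:,2])[:,None]).round(4)
def blobs(m,amin):
    cs,_=cv2.findContours(m.astype(np.uint8),cv2.RETR_EXTERNAL,cv2.CHAIN_APPROX_NONE)
    return [c for c in cs if cv2.contourArea(c)>amin]
E
python3 - <<'E'
from h import *
im=cv2.imread('pics/top0.png');h=cv2.cvtColor(im,cv2.COLOR_BGR2HSV);C=cam('top')
H,S,V=cv2.split(h)
for nm,m,z,a in(('brass',(H>20)&(H<32)&(S>150)&(V>120),.018,40),('white',(S<70)&(V>170),.026,400),('green',(H>55)&(H<85)&(S>60),.012,1500)):
    for c in blobs(m,a):
        q=cv2.minAreaRect(c);print(nm,np.round(q[0]),np.round(q[1]),cv2.contourArea(c),ray(C,[q[0]],z))
        print(ray(C,cv2.boxPoints(q),z)[:,:2].tolist())
E
```

```text
white [293. 225.] [39. 38.] 1376.5 [[ 0.4953 -0.1091  0.026 ]]
[[0.4562, -0.0517], [0.5521, -0.0689], [0.5348, -0.167], [0.4394, -0.1486]]
```

```bash
python3 - <<'E'
from h import *
im=cv2.imread('pics/top0.png');h=cv2.cvtColor(im,cv2.COLOR_BGR2HSV);C=cam('top')
print(h[186:196,145:153].tolist()[5],h[256,144:152].tolist(),h[250,250:256].tolist(), h[330,150].tolist())
H,S,V=cv2.split(h)
for nm,m,z,a in(('brass',(H>=18)&(H<33)&(S>150)&(V>90),.018,40),('green',(H>50)&(H<95)&(S>50),.012,1000)):
    for c in blobs(m,a):
        q=cv2.minAreaRect(c);print(nm,np.round(q[0]),np.round(q[1]),cv2.contourArea(c),ray(C,[q[0]],z))
        print(ray(C,cv2.boxPoints(q),z)[:,:2].tolist())
E
```

```text
[[21, 209, 176], [20, 207, 128], [20, 224, 82], [18, 200, 65], [19, 206, 67], [20, 247, 64], [18, 186, 67], [14, 183, 81]] [[21, 215, 196], [20, 211, 198], [21, 223, 193], [20, 214, 187], [20, 211, 149], [19, 207, 91], [18, 204, 65], [16, 211, 64]] [[13, 179, 155], [13, 178, 153], [13, 172, 154], [13, 178, 153], [14, 179, 148], [14, 170, 135]] [13, 194, 146]
brass [502. 308.] [ 8. 10.] 45.5 [[ 0.2733 -0.6311  0.018 ]]
[[0.2663, -0.6157], [0.2887, -0.6281], [0.2803, -0.6465], [0.2579, -0.634]]
brass [145. 256.] [40. 14.] 359.0 [[0.4235 0.2729 0.018 ]]
[[0.4725, 0.2983], [0.4758, 0.2608], [0.3751, 0.2479], [0.3718, 0.2848]]
brass [104. 220.] [ 7. 11.] 44.5 [[0.5164 0.3843 0.018 ]]
[[0.5259, 0.3995], [0.5254, 0.3699], [0.5069, 0.3692], [0.5074, 0.3987]]
brass [ 60. 212.] [ 9. 11.] 68.0 [[0.5424 0.5048 0.018 ]]
[[0.528, 0.5163], [0.5574, 0.518], [0.5569, 0.4933], [0.5276, 0.4917]]
brass [104. 197.] [9. 8.] 41.5 [[0.578  0.3883 0.018 ]]
[[0.5862, 0.4026], [0.5925, 0.3825], [0.5698, 0.374], [0.5635, 0.394]]
brass [ 61. 192.] [18. 18.] 101.0 [[0.5949 0.5064 0.018 ]]
[[0.6199, 0.5328], [0.6188, 0.483], [0.5701, 0.4803], [0.5711, 0.5298]]
brass [146. 190.] [10. 38.] 175.0 [[0.594 0.275 0.018]]
[[0.5517, 0.3045], [0.6467, 0.2695], [0.6367, 0.2453], [0.542, 0.2805]]
green [284. 225.] [73. 56.] 1567.5 [[ 0.4966 -0.0873  0.012 ]]
[[0.4422, 0.0185], [0.5855, -0.0062], [0.5515, -0.1946], [0.41, -0.1664]]
```

```bash
M='python3 -m inch'
python3 -m inch '{"translation":[[0.52,0.96,0],[0.52,0.96,0],[0.52,0.96,0],[0.52,0.96,0]],"rot":[[0,0,0.5],[0,0,0.5],[0,0,0.5],[0,0,0.5]],"jaw":[87,87,87,87]}'
python3 -m inch '{"translation":[[0.52,0.96,0],[0.52,0.96,0],[0.52,0.96,0],[0.52,0.96,0]],"rot":[[0,0,0.5],[0,0,0.5],[0,0,0.5],[0,0,0.5]],"jaw":[60,60,60,60]}'
```

```text
time: 0.5
ee_pos: [0.2667, -0.4891, 0.2329]
eef_rot: [0.905, 0.426, -0.0, -0.001]
ft_force: [0.1, -1.2, 0.5]
width: 0.0871
time: 0.9
ee_pos: [0.3203, -0.3905, 0.233]
eef_rot: [0.76, 0.65, -0.0, -0.001]
ft_force: [-0.4, -0.7, 0.5]
width: 0.0636
```

```bash
python3 -m inch '{"translation":[[0.52,0.96,0],[0.52,0.96,0],[0.52,0.96,0],[0.52,0.96,0]],"rot":[[0,0,0.5],[0,0,0.5],[0,0,0.5],[0,0,0.5]],"jaw":[50,50,50,50]}'
python3 -m inch '{"translation":[[0.52,0.96,0],[0.52,0.96,0],[0.52,0.96,0],[0.52,0.96,0]],"rot":[[0,0,0.5],[0,0,0.5],[0,0,0.5],[0,0,0.5]],"jaw":[50,50,50,50]}'
python3 -m inch '{"translation":[[0.45,0.86,0],[0.45,0.86,0],[0.45,0.86,0],[0.45,0.86,0],[0.45,0.86,0]],"rot":[[0,0,0.5],[0,0,0.5],[0,0,0.5],[0,0,0.5],[0,0,0.5]],"jaw":[50,50,50,50,50]}'
python3 - <<'E'
from h import *
s=r.read_state();np.save('s1.npy',s,allow_pickle=True);print(s['ee_pos'],s['joint_positions'])
cv2.imwrite('pics/w1.png',eyes.camera('wrist'))
E
```

```text
time: 1.3
ee_pos: [0.3736, -0.2919, 0.2329]
eef_rot: [0.562, 0.827, -0.0, -0.001]
ft_force: [-0.4, -0.1, 0.1]
width: 0.0507
time: 1.7
ee_pos: [0.4267, -0.1931, 0.2329]
eef_rot: [0.323, 0.946, -0.0, -0.001]
ft_force: [0.1, -1.0, -0.3]
width: 0.0503
time: 2.2
ee_pos: [0.4716, -0.1068, 0.2325]
eef_rot: [0.066, 0.998, -0.0, -0.001]
ft_force: [0.8, -0.6, -0.2]
width: 0.0501
[ 0.47158895 -0.10683438  0.23252352] [ 0.76032511  0.06259316 -0.64922772  1.79307439  0.04006012  1.30063916
  1.53939572]
```

View pics/w1.png

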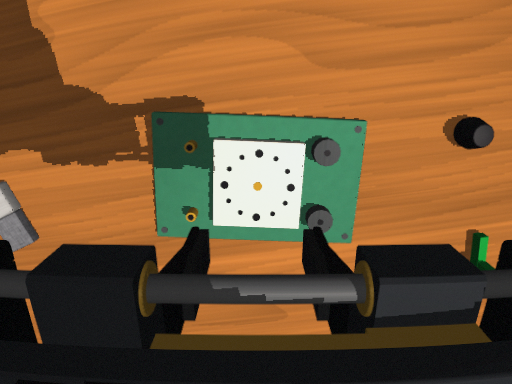

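The wrist view shows the whole jig. The dial is centred near (258,185), the slim posts are at (190,147) and (191,215), and the thick posts are at (326,152) and (319,218).

```bash
python3 - <<'E'
from h import *
s=np.load('s1.npy',allow_pickle=True).item();C=cam('wrist',s)
im=cv2.imread('pics/w1.png');H,S,V=cv2.split(cv2.cvtColor(im,cv2.COLOR_BGR2HSV))
c=max(blobs((S<60)&(V>150),1000),key=cv2.contourArea)
b=ray(C,cv2.approxPolyDP(cv2.convexHull(c),8,True),.026);print('dial',len(b),b[:,:2].tolist(),b.mean(0))
e=np.diff(np.r_[b,b[:1]],axis=0);print(np.linalg.norm(e,axis=1),np.degrees(np.arctan2(e[:,1],e[:,0])))
hull=cv2.convexHull(max(blobs((H>60)&(H<95)&(S>60),5000),key=cv2.contourArea))
g=ray(C,cv2.approxPolyDP(hull,8,True),.012);print('jig',g[:,:2].tolist(),g.mean(0))
e=np.diff(np.r_[g,g[:1]],axis=0);print(np.linalg.norm(e,axis=1),np.degrees(np.arctan2(e[:,1],e[:,0])))
roi=np.zeros_like(V);roi[115:238,155:360]=1
for nm,m,a,z in(('slim',(H>12)&(H<32)&(S>100)&(V>40),20,.03),('thick',(S<60)&(V>20)&(V<130),150,.03)):
    for c in blobs(m&(roi>0),a):
        (x,y),rd=cv2.minEnclosingCircle(c);M=cv2.moments(c);p=(M['m10']/M['m00'],M['m01']/M['m00']);print(nm,np.round(p,1),cv2.boundingRect(c),rd,ray(C,[p],z))
big=cv2.resize(im[105:250,145:375],None,fx=3.4,fy=3.4,interpolation=cv2.INTER_CUBIC);cv2.imwrite('pics/w1c.png',big)
E
```

```text
dial 4 [[0.44, -0.1474], [0.4573, -0.0507], [0.5543, -0.0678], [0.5373, -0.1653]] [ 0.497225 -0.1078    0.026   ]
[0.09823533 0.09849574 0.09897096 0.09893281] [ 79.85687296  -9.99787057 -99.89060494 169.57601412]
jig [[0.4027, -0.2124], [0.4428, 0.0199], [0.587, -0.0044], [0.5474, -0.2377]] [ 0.494975 -0.10865   0.012   ]
[0.23573566 0.14623314 0.23663696 0.14689513] [ 80.20603008  -9.56538365 -99.63348458 170.08239914]
slim [156.8 230.8] (155, 213, 31, 25) 19.20947265625 [[ 0.5345 -0.2311  0.03  ]]
slim [191.5 214.4] (186, 207, 12, 15) 7.280210018157959 [[ 0.5196 -0.1866  0.03  ]]
slim [356.6 219.9] (352, 182, 8, 56) 27.72193145751953 [[5.518e-01 1.000e-04 3.000e-02]]
slim [257.2 185.8] (253, 182, 9, 9) 4.2786970138549805 [[ 0.4959 -0.108   0.03  ]]
slim [190.1 146. ] (184, 140, 13, 13) 6.800835609436035 [[ 0.4422 -0.1733  0.03  ]]
slim [332.2 116.2] (262, 115, 98, 5) 48.541316986083984 [[ 0.4311 -0.0201  0.03  ]]
thick [318.8 217.9] (306, 205, 27, 29) 14.320713996887207 [[ 0.5432 -0.0433  0.03  ]]
thick [325.6 151.4] (312, 138, 28, 28) 14.545161247253418 [[ 0.4675 -0.0299  0.03  ]]
```

View pics/w1c.png

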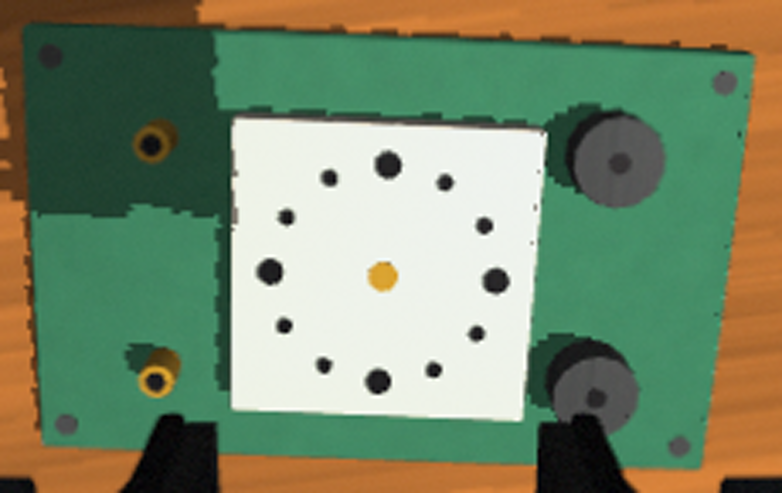

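```bash
python3 - <<'E'
from h import *
s=np.load('s1.npy',allow_pickle=True).item();C=cam('wrist',s)
p=ray(C,np.array([[151,145],[156,381],[620,163],[596,398]])/3.4+[145,105],.03);print(p)
a,b=p[:2].mean(0),p[2:].mean(0)
print('slim mid',a,'thick mid',b,'d',np.linalg.norm((b-a)[:2]),np.degrees(np.arctan2(*(b-a)[1::-1])))
d=np.diff(p,axis=0)[[0,2]];print(np.linalg.norm(d,axis=1),np.degrees(np.arctan2(d[:,1],d[:,0])))
u=np.array([np.cos(np.radians(-9.9)),np.sin(np.radians(-9.9))]);v=np.array([-u[1],u[0]])
for n,q in(('dial',[.4972,-.1078]),('jig',[.495,-.1087])):print(n,(np.array(q)-a[:2])@u,(np.array(q)-a[:2])@v)
C=cam('top');im=cv2.imread('pics/top0.png')
cv2.imwrite('pics/t0c.png',cv2.resize(im[160:290,90:230],None,fx=4,fy=4,interpolation=cv2.INTER_CUBIC))
E
```

```text
[[ 0.4439 -0.1744  0.03  ]
 [ 0.5227 -0.188   0.03  ]
 [ 0.4694 -0.0281  0.03  ]
 [ 0.5486 -0.0419  0.03  ]]
slim mid [ 0.4833 -0.1812  0.03  ] thick mid [ 0.509 -0.035  0.03 ] d 0.1484416720466325 80.03003105158605
[0.07996499 0.08039328] [-9.79214624 -9.88412401]
dial 0.0010734236730426112 0.07469683903364417
jig -0.000939080654246404 0.07343199661949018
```

```bash
python3 -m inch '{"translation":[[0.3,0.94,0],[0.3,0.94,0]],"rot":[[0,0,-0.05],[0,0,-0.05]],"jaw":[50,50]}'
python3 -m inch '{"translation":[[0.4,0.96,0],[0.4,0.96,0]],"rot":[[0,0,-0.05],[0,0,-0.05]],"jaw":[50,50]}'
python3 -m inch '{"translation":[[0.4,0.96,-0.2],[0.4,0.96,-0.2]],"rot":[[0,0,-0.05],[0,0,-0.05]],"jaw":[50,50]}'
python3 -m inch '{"translation":[[0.4,0.96,-0.2],[0.4,0.96,-0.2],[0.4,0.96,-0.2],[0.4,0.96,-0.2]],"rot":[[0,0,-0.05],[0,0,-0.05],[0,0,-0.05],[0,0,-0.05]],"jaw":[50,50,50,50]}'
python3 - <<'E'
from h import *
s=r.read_state();np.save('s2.npy',s,allow_pickle=True)
im=eyes.camera('wrist');cv2.imwrite('pics/w2.png',im);C=cam('wrist',s);print(s['ee_pos'])
H,S,V=cv2.split(cv2.cvtColor(im,cv2.COLOR_BGR2HSV))
for c in blobs((H>=18)&(H<33)&(S>140)&(V>40),300):
    q=cv2.minAreaRect(c);print(np.round(q,1) if 0 else q,ray(C,cv2.boxPoints(q),.018)[:,:2].tolist())
E
```

```text
time: 2.45
ee_pos: [0.5017, -0.0134, 0.2326]
eef_rot: [0.099, 0.995, -0.001, -0.001]
ft_force: [0.6, -0.1, 0.7]
width: 0.0499
time: 2.65
ee_pos: [0.5407, 0.0802, 0.2328]
eef_rot: [0.129, 0.992, -0.001, -0.0]
ft_force: [0.9, -0.7, -0.4]
width: 0.0503
time: 2.85
ee_pos: [0.5789, 0.1709, 0.2138]
eef_rot: [0.158, 0.987, -0.001, -0.0]
ft_force: [0.3, -1.3, 0.8]
width: 0.0501
time: 3.25
ee_pos: [0.6183, 0.2686, 0.1924]
eef_rot: [0.184, 0.983, -0.001, -0.001]
ft_force: [0.3, 0.3, 0.3]
width: 0.0501
[0.61826486 0.26857383 0.19243577]
((320.3133544921875, 339.10394287109375), (21.6317138671875, 341.0381774902344), 88.01885986328125) [[0.7617, 0.0746], [0.9067, 0.4737], [0.9438, 0.4713], [0.7925, 0.0592]]
((364.5862121582031, 288.4655456542969), (55.37487030029297, 17.322998046875), 86.633544921875) [[0.7537, 0.3334], [0.7598, 0.3519], [0.8341, 0.337], [0.8274, 0.3172]]
((146.92636108398438, 288.4652404785156), (18.118270874023438, 55.443721771240234), 3.468229293823242) [[0.7316, 0.0723], [0.6666, 0.1117], [0.675, 0.1303], [0.7404, 0.0923]]
((248.71426391601562, 145.06964111328125), (100.19368743896484, 13.720712661743164), 88.56790161132812) [[0.5445, 0.2823], [0.5489, 0.2945], [0.6426, 0.2607], [0.6378, 0.2475]]
((475.3824157714844, 71.02941131591797), (21.100597381591797, 20.615528106689453), 75.96376037597656) [[0.5905, 0.4928], [0.5925, 0.5139], [0.6132, 0.5148], [0.611, 0.4935]]
((461.0, 10.5), (21.0, 22.0), 90.0) [[0.5311, 0.495], [0.5375, 0.5163], [0.5558, 0.5113], [0.5491, 0.49]]
((198.98724365234375, 10.643312454223633), (38.78702926635742, 26.81572151184082), 61.38954162597656) [[0.4456, 0.2612], [0.4438, 0.2851], [0.4767, 0.2894], [0.4789, 0.2652]]
```

View pics/w2.png

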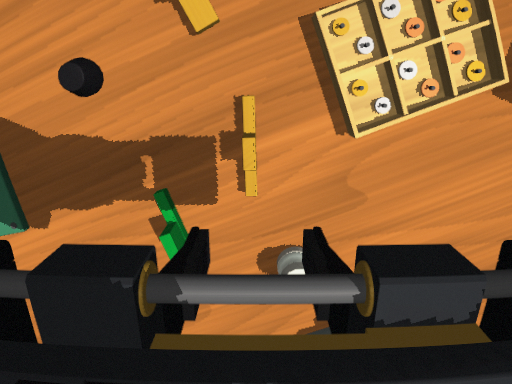

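```bash
python3 -m inch '{"translation":[[-0.247,0.027,-0.5],[-0.247,0.027,-1.0],[-0.247,0.027,-1.0],[-0.247,0.027,-1.0]],"rot":[[0,0,0.018],[0,0,0.018],[0,0,0.018],[0,0,0.018]],"jaw":[45,45,45,45]}'
python3 - <<'E'
from h import *
s=r.read_state();print((np.array([.5935,.2713,.035])-s['ee_pos'])*10,s['ee_pos'])
q=s['eef_rot'];print(Ro.from_quat(q).as_matrix().round(4))
E
```

```text
time: 3.7
ee_pos: [0.5946, 0.267, 0.0937]
eef_rot: [0.177, 0.984, -0.002, -0.001]
ft_force: [-0.6, -0.1, 0.9]
width: 0.0452
[-0.01094071  0.04257478 -0.58664133] [0.59459407 0.26704252 0.09366413]
[[-9.375e-01  3.480e-01 -2.200e-03]
 [ 3.480e-01  9.375e-01 -3.700e-03]
 [ 8.000e-04 -4.300e-03 -1.000e+00]]
```

```bash
python3 -m inch '{"translation":[[-0.01,0.04,-0.2],[-0.01,0.04,-0.4],[-0.01,0.04,-0.587],[-0.01,0.04,-0.587],[-0.01,0.04,-0.587]],"rot":[[0,0,0.005],[0,0,0.005],[0,0,0.005],[0,0,0.005],[0,0,0.005]],"jaw":[45,45,45,45,45]}'
python3 -m inch '{"translation":[[0,0,0],[0,0,0],[0,0,0],[0,0,0],[0,0,0],[0,0,0],[0,0,0],[0,0,0]],"rot":[[0,0,0],[0,0,0],[0,0,0],[0,0,0],[0,0,0],[0,0,0],[0,0,0],[0,0,0]],"jaw":[5,5,5,5,5,5,5,5]}' 30
```

```text
time: 4.2
ee_pos: [0.5941, 0.2711, 0.0358]
eef_rot: [0.174, 0.985, -0.002, -0.001]
ft_force: [-0.4, 0.4, 0.0]
width: 0.0449
time: 5.0
ee_pos: [0.5942, 0.2712, 0.0359]
eef_rot: [0.174, 0.985, -0.002, -0.0]
ft_force: [-0.9, 0.6, 2.9]
width: 0.0117
```

```bash
python3 -m inch '{"translation":[[0,0,0.3],[0,0,0.6],[0,0,0.9],[0,0,0.95]],"rot":[[0,0,0],[0,0,0],[0,0,0],[0,0,0]],"jaw":[5,5,5,5]}'
python3 -m inch '{"translation":[[-0.11,-0.4,0],[-0.22,-0.8,0],[-0.25,-0.95,0]],"rot":[[0,0,0.033],[0,0,0.033],[0,0,0.033]],"jaw":[5,5,5]}'
python3 -m inch '{"translation":[[-0.11,-0.4,0],[-0.22,-0.8,0],[-0.25,-0.95,0]],"rot":[[0,0,0.033],[0,0,0.033],[0,0,0.033]],"jaw":[5,5,5]}'
python3 -m inch '{"translation":[[-0.11,-0.4,0],[-0.22,-0.8,0],[-0.25,-0.95,0]],"rot":[[0,0,0.033],[0,0,0.033],[0,0,0.033]],"jaw":[5,5,5]}'
python3 -m inch '{"translation":[[-0.11,-0.4,0],[-0.22,-0.8,0],[-0.25,-0.95,0],[-0.25,-0.95,0]],"rot":[[0,0,0.033],[0,0,0.033],[0,0,0.033],[0,0,0.033]],"jaw":[5,5,5,5]}'
python3 - <<'E'
from h import *
s=r.read_state();print((np.array([.4859,-.1661,.0479])-s['ee_pos'])*10,s['ee_pos'],s['width'])
m=Ro.from_quat(s['eef_rot']).as_matrix();print('rotz need',(170.1-np.degrees(np.arctan2(m[1,0],m[0,0])))/60, m[2].round(4))
E
```

```text
time: 5.4
ee_pos: [0.5954, 0.2722, 0.1344]
eef_rot: [0.175, 0.985, -0.0, 0.001]
ft_force: [1.3, 1.0, -1.7]
width: 0.0114
time: 5.7
ee_pos: [0.5696, 0.1722, 0.1326]
eef_rot: [0.159, 0.987, -0.002, 0.001]
ft_force: [0.5, -0.7, -2.3]
width: 0.0119
time: 6.0
ee_pos: [0.5431, 0.0719, 0.1308]
eef_rot: [0.145, 0.989, -0.004, -0.001]
ft_force: [0.6, 0.2, -3.2]
width: 0.0117
time: 6.3
ee_pos: [0.5161, -0.028, 0.1292]
eef_rot: [0.13, 0.992, -0.005, -0.002]
ft_force: [0.4, 0.0, -2.6]
width: 0.012
time: 6.7
ee_pos: [0.4896, -0.1262, 0.128]
eef_rot: [0.115, 0.993, -0.005, -0.003]
ft_force: [-0.1, 0.9, -2.3]
width: 0.012
[-0.03666908 -0.39926036 -0.80112909] [ 0.48956691 -0.12617396  0.12801291] 0.01199528146210528
rotz need 0.05564173255955846 [ 0.0041 -0.0112 -0.9999]
```

```bash
cat >> h.py <<'E'
def need(p,yaw):
    s=r.read_state();R=Ro.from_quat(s['eef_rot']);a=np.radians(yaw);c,n=np.cos(a),np.sin(a)
    T=Ro.from_matrix(np.array([[c,n,0],[n,-c,0],[0,0,-1]]))
    print('shift',((np.array(p)-s['ee_pos'])*10).round(3),'rot',((T*R.inv()).as_rotvec(degrees=True)/60).round(4),'F',s['ft_force'].round(1),'w',round(s['width'],4),'t',s['time'],'p',s['ee_pos'].round(4))
E
python3 -c "
from h import *
need([.4859,-.1661,.0479],170.1)"
```

```text
shift [-0.037 -0.399 -0.801] rot [ 0.0097 -0.0059  0.0556] F [-0.1  0.9 -2.3] w 0.012 t 6.7 p [ 0.4896 -0.1262  0.128 ]
```

```bash
python3 -m inch '{"translation":[[-0.037,-0.399,-0.2],[-0.037,-0.399,-0.43],[-0.037,-0.399,-0.43],[-0.037,-0.399,-0.43],[-0.037,-0.399,-0.43]],"rot":[[0.0097,-0.0059,0.0556],[0.0097,-0.0059,0.0556],[0.0097,-0.0059,0.0556],[0.0097,-0.0059,0.0556],[0.0097,-0.0059,0.0556]],"jaw":[5,5,5,5,5]}'
python3 - <<'E'
from h import *
need([.4859,-.1661,.0479],170.1)
s=r.read_state();np.save('s3.npy',s,allow_pickle=True)
im=eyes.camera('wrist');cv2.imwrite('pics/w3.png',im)
E
```

```text
time: 7.2
ee_pos: [0.4868, -0.1646, 0.086]
eef_rot: [0.085, 0.996, 0.0, 0.001]
ft_force: [0.1, 0.3, -2.0]
width: 0.0116
shift [-0.009 -0.015 -0.381] rot [-0.0001  0.0011 -0.002 ] F [ 0.1  0.3 -2. ] w 0.0116 t 7.2 p [ 0.4868 -0.1646  0.086 ]
```

View pics/w3.png

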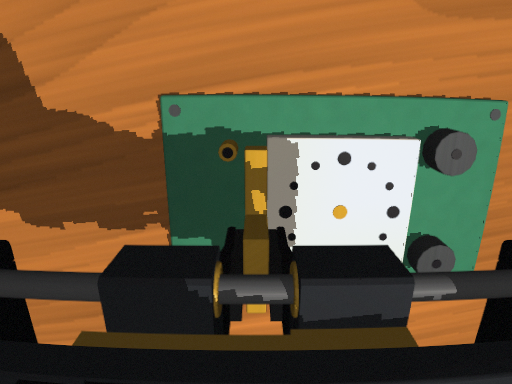

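The spacer is held square above the gap. Its near-end bar spans columns of about 246–267 at row 152, the slim post top is at (228,152), and the dial's left edge is at about col 267.

```bash
python3 - <<'E'
from h import *
s=np.load('s3.npy',allow_pickle=True).item();C=cam('wrist',s)
u=np.array([np.cos(np.radians(-9.9)),np.sin(np.radians(-9.9))]);v=np.array([-u[1],u[0]]);a=np.array([.4833,-.1812])
zt=s['ee_pos'][2]-.0359+.018
im=cv2.imread('pics/w3.png');H,S,V=cv2.split(cv2.cvtColor(im,cv2.COLOR_BGR2HSV))
for row in(155,175,200,215):
    f=np.where((H[row]>=15)&(H[row]<33)&(S[row]>120))[0];f=f[(f>236)&(f<275)];print(row,f.min(),f.max(),((ray(C,[[f.min(),row],[f.max()+1,row]],zt)[:,:2]-a)@np.c_[u,v]).round(4).tolist())
for n,p,z in(('post',[228,152],.03),('far end',[256,150],zt),('dial corner',[267.5,137.5],.026),('dialR',[419.5,139.5],.026),('thick',[456,154],.03),('thick',[436,264],.03)):
    print(n,((ray(C,[p],z)[:,:2]-a)@np.c_[u,v]).round(4))
E
```

```text
155 244 267 [[-0.0466, 0.0115], [-0.0466, 0.0238]]
175 245 266 [[-0.0359, 0.0119], [-0.0359, 0.0234]]
200 245 266 [[-0.0221, 0.0118], [-0.022, 0.0236]]
215 245 266 [[-0.0134, 0.0117], [-0.0134, 0.0237]]
post [[-0.0407  0.0001]]
far end [[-0.0492  0.0176]]
dial corner [[-0.0493  0.025 ]]
dialR [[-0.0488  0.1238]]
thick [[-0.0404  0.1482]]
thick [[0.0405 0.1483]]
```

```bash
python3 -m inch '{"translation":[[-0.008,-0.022,-0.08],[-0.008,-0.022,-0.16],[-0.008,-0.022,-0.24],[-0.008,-0.022,-0.32],[-0.008,-0.022,-0.32],[-0.008,-0.022,-0.32]],"rot":[[0,0.001,-0.002],[0,0.001,-0.002],[0,0.001,-0.002],[0,0.001,-0.002],[0,0.001,-0.002],[0,0.001,-0.002]],"jaw":[5,5,5,5,5,5]}'
python3 -c "
from h import *
need([.4857,-.1667,.0479],170.1)"
```

```text
time: 7.85
ee_pos: [0.486, -0.167, 0.0538]
eef_rot: [0.086, 0.996, 0.0, -0.0]
ft_force: [-0.2, -0.5, -2.3]
width: 0.0115
shift [-0.003  0.003 -0.059] rot [-0.0001 -0.      0.    ] F [-0.2 -0.5 -2.3] w 0.0115 t 7.85 p [ 0.486  -0.167   0.0538]
```

Underside is 6 mm above the bed, below the dial's top, with no contact forces, so I'm lowering it the rest of the way.

```bash
python3 -m inch '{"translation":[[0,0,-0.02],[0,0,-0.04],[0,0,-0.058],[0,0,-0.063],[0,0,-0.063]],"rot":[[0,0,0],[0,0,0],[0,0,0],[0,0,0],[0,0,0]],"jaw":[5,5,5,5,5]}'
python3 -c "
from h import *
need([.4857,-.1667,.0479],170.1)"
```

```text
time: 8.35
ee_pos: [0.4861, -0.167, 0.0478]
eef_rot: [0.086, 0.996, -0.0, 0.0]
ft_force: [-1.1, 0.9, 3.1]
width: 0.0118
shift [-0.004  0.003  0.001] rot [0.0002 0.0001 0.0001] F [-1.1  0.9  3.1] w 0.0118 t 8.35 p [ 0.4861 -0.167   0.0478]
```

```bash
python3 -m inch '{"translation":[[0,0,0],[0,0,0],[0,0,0],[0,0,0],[0,0,0]],"rot":[[0,0,0],[0,0,0],[0,0,0],[0,0,0],[0,0,0]],"jaw":[35,35,35,35,35]}'
python3 -m inch '{"translation":[[0,0,0.2],[0,0,0.4],[0,0,0.7],[0,0,1.0],[0,0,1.0],[0,0,1.0]],"rot":[[0,0,0],[0,0,0],[0,0,0],[0,0,0],[0,0,0],[0,0,0]],"jaw":[35,35,35,35,35,35]}'
python3 -m inch '{"translation":[[0.3,0.9,0.3],[0.3,0.9,0.3],[0.3,0.9,0.3],[0.3,0.9,0.3],[0.3,0.9,0.3]],"rot":[[0,0,0],[0,0,0],[0,0,0],[0,0,0],[0,0,0]],"jaw":[0,0,0,0,0]}'
python3 - <<'E'
from h import *
need([.5054,-.0357,.11],170.1)
s=r.read_state();np.save('s4.npy',s,allow_pickle=True)
im=eyes.camera('wrist');cv2.imwrite('pics/w4.png',im)
E
```

```text
time: 8.85
ee_pos: [0.4861, -0.167, 0.0478]
eef_rot: [0.086, 0.996, -0.0, 0.0]
ft_force: [0.4, -0.6, 0.2]
width: 0.0342
time: 9.45
ee_pos: [0.4863, -0.1672, 0.1482]
eef_rot: [0.086, 0.996, -0.0, 0.001]
ft_force: [-0.9, -0.8, -0.8]
width: 0.035
time: 9.95
ee_pos: [0.5155, -0.0783, 0.1769]
eef_rot: [0.087, 0.996, -0.001, -0.0]
ft_force: [-0.2, -0.6, -0.7]
width: 0.0046
shift [-0.101  0.426 -0.669] rot [ 0.0009 -0.0009  0.0013] F [-0.2 -0.6 -0.7] w 0.0046 t 9.95 p [ 0.5155 -0.0783  0.1769]
```

View pics/w4.png

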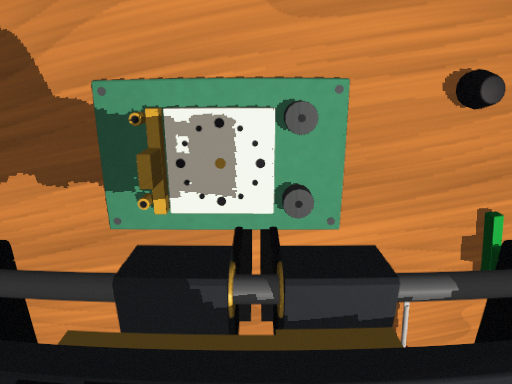

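The spacer stands upright in the gap, spanning (151,110) to (160,212) between the slim posts (135,118), (143,203) and the dial. I'm closing the fingers and descending between the thick posts.

```bash
python3 -m inch '{"translation":[[-0.062,0.458,-0.4],[-0.062,0.458,-0.8],[-0.062,0.458,-1.0],[-0.062,0.458,-1.0],[-0.062,0.458,-1.0]],"rot":[[0.001,-0.001,0.001],[0.001,-0.001,0.001],[0.001,-0.001,0.001],[0.001,-0.001,0.001],[0.001,-0.001,0.001]],"jaw":[0,0,0,0,0]}' 20
python3 -c "
from h import *
need([.5093,-.0325,.026],170.1)"
```

```text
time: 10.5
ee_pos: [0.5093, -0.0336, 0.0773]
eef_rot: [0.088, 0.996, 0.0, -0.0]
ft_force: [0.5, -0.0, 0.4]
width: 0.0004
shift [-0.     0.011 -0.513] rot [-0.0003 -0.0002  0.0024] F [ 0.5 -0.   0.4] w 0.0004 t 10.5 p [ 0.5093 -0.0336  0.0773]
```

```bash
python3 -m inch '{"translation":[[0,0.011,-0.15],[0,0.011,-0.3],[0,0.011,-0.42],[0,0.011,-0.513],[0,0.011,-0.513],[0,0.011,-0.513]],"rot":[[0,0,0.002],[0,0,0.002],[0,0,0.002],[0,0,0.002],[0,0,0.002],[0,0,0.002]],"jaw":[0,0,0,0,0,0]}'
python3 -c "
from h import *
need([.5093,-.0325,.026],170.1)"
```

```text
time: 11.1
ee_pos: [0.5093, -0.0323, 0.026]
eef_rot: [0.086, 0.996, 0.0, -0.0]
ft_force: [0.1, -0.5, 0.9]
width: 0.0004
shift [-0.    -0.002  0.   ] rot [-0.0006 -0.0005  0.0002] F [ 0.1 -0.5  0.9] w 0.0004 t 11.1 p [ 0.5093 -0.0323  0.026 ]
```

```bash
python3 -m inch '{"translation":[[-0.007,-0.039,0],[-0.014,-0.079,0],[-0.021,-0.118,0],[-0.024,-0.138,0],[-0.024,-0.138,0]],"rot":[[0,0,0],[0,0,0],[0,0,0],[0,0,0],[0,0,0]],"jaw":[0,0,0,0,0]}'
python3 -m inch '{"translation":[[-0.003,-0.015,0],[-0.003,-0.015,0],[-0.003,-0.015,0]],"rot":[[0,0,0],[0,0,0],[0,0,0]],"jaw":[0,0,0]}'
python3 -m inch '{"translation":[[-0.003,-0.015,0],[-0.003,-0.015,0],[-0.003,-0.015,0]],"rot":[[0,0,0],[0,0,0],[0,0,0]],"jaw":[0,0,0]}'
python3 -c "
from h import *
need([.5093,-.0325,.026],170.1)"
```

```text
time: 11.6
ee_pos: [0.5069, -0.0467, 0.026]
eef_rot: [0.087, 0.996, 0.0, -0.0]
ft_force: [0.1, -0.0, -0.3]
width: 0.0001
time: 11.9
ee_pos: [0.5066, -0.0482, 0.0261]
eef_rot: [0.087, 0.996, 0.0, -0.0]
ft_force: [0.7, -0.4, -0.2]
width: 0.0002
time: 12.2
ee_pos: [0.5063, -0.0497, 0.026]
eef_rot: [0.087, 0.996, 0.0, -0.0]
ft_force: [0.3, -0.1, 0.1]
width: 0.0004
shift [ 0.03   0.172 -0.   ] rot [-0.0004 -0.0004  0.0009] F [ 0.3 -0.1  0.1] w 0.0004 t 12.2 p [ 0.5063 -0.0497  0.026 ]
```

```bash
python3 -m inch '{"translation":[[-0.003,-0.02,0],[-0.003,-0.02,0],[-0.003,-0.02,0]],"rot":[[0,0,0],[0,0,0],[0,0,0]],"jaw":[0,0,0]}'
python3 -m inch '{"translation":[[-0.003,-0.02,0],[-0.003,-0.02,0],[-0.003,-0.02,0]],"rot":[[0,0,0],[0,0,0],[0,0,0]],"jaw":[0,0,0]}'
python3 - <<'E'
from h import *
need([.5093,-.0325,.026],170.1)
s=r.read_state();np.save('s5.npy',s,allow_pickle=True)
im=eyes.camera('wrist');cv2.imwrite('pics/w5.png',im)
E
```

```text
time: 12.5
ee_pos: [0.5061, -0.0514, 0.0261]
eef_rot: [0.087, 0.996, 0.0, -0.0]
ft_force: [0.4, 2.4, 0.8]
width: 0.0003
time: 12.8
ee_pos: [0.5058, -0.0534, 0.0261]
eef_rot: [0.087, 0.996, 0.0, -0.0]
ft_force: [0.5, 2.2, -1.2]
width: 0.0004
shift [ 0.035  0.209 -0.001] rot [-0.0007 -0.0002  0.0008] F [ 0.5  2.2 -1.2] w 0.0004 t 12.8 p [ 0.5058 -0.0534  0.0261]
```

View pics/w5.png

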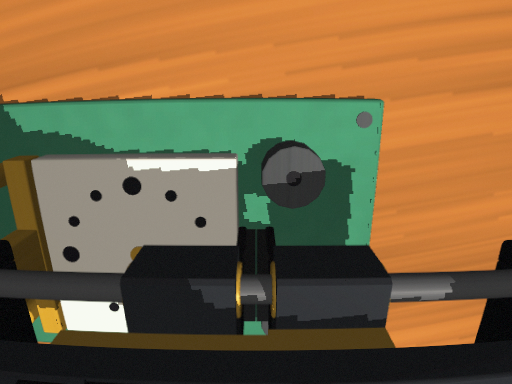

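The fingers touch the dial's edge at about (238,230) and push it with about 2.3 N of sliding friction. The spacer is visible at left, with its bar near columns 8–36. Continuing in small steps.

```bash
python3 -m inch '{"translation":[[-0.003,-0.015,0],[-0.003,-0.015,0],[-0.003,-0.015,0]],"rot":[[0,0,0],[0,0,0],[0,0,0]],"jaw":[0,0,0]}'
python3 -m inch '{"translation":[[-0.002,-0.01,0],[-0.002,-0.01,0],[-0.002,-0.01,0]],"rot":[[0,0,0],[0,0,0],[0,0,0]],"jaw":[0,0,0]}'
python3 -m inch '{"translation":[[-0.002,-0.01,0],[-0.002,-0.01,0],[-0.002,-0.01,0]],"rot":[[0,0,0],[0,0,0],[0,0,0]],"jaw":[0,0,0]}'
```

```text
time: 13.15
ee_pos: [0.5055, -0.0548, 0.0261]
eef_rot: [0.087, 0.996, 0.0, -0.0]
ft_force: [0.3, 3.8, -0.9]
width: 0.0001
time: 13.45
ee_pos: [0.5053, -0.0557, 0.0261]
eef_rot: [0.087, 0.996, 0.001, -0.0]
ft_force: [0.9, 3.7, 0.2]
width: 0.0004
time: 13.75
ee_pos: [0.5051, -0.0569, 0.0261]
eef_rot: [0.087, 0.996, 0.0, -0.0]
ft_force: [0.6, 3.6, -0.4]
width: 0.0004
```

```bash
python3 -m inch '{"translation":[[-0.002,-0.008,0],[-0.002,-0.008,0],[-0.002,-0.008,0]],"rot":[[0,0,0],[0,0,0],[0,0,0]],"jaw":[0,0,0]}'
python3 -m inch '{"translation":[[-0.001,-0.008,0],[-0.001,-0.008,0],[-0.001,-0.008,0]],"rot":[[0,0,0],[0,0,0],[0,0,0]],"jaw":[0,0,0]}'
python3 -c "
from h import *
need([.5093,-.0325,.026],170.1)"
```

```text
time: 14.05
ee_pos: [0.505, -0.057, 0.0261]
eef_rot: [0.086, 0.996, 0.001, -0.0]
ft_force: [0.3, 5.6, -0.8]
width: 0.0005
time: 14.35
ee_pos: [0.505, -0.0571, 0.0261]
eef_rot: [0.086, 0.996, 0.001, 0.0]
ft_force: [1.1, 6.5, -0.8]
width: 0.0006
shift [ 0.043  0.246 -0.001] rot [-0.0024  0.0003 -0.0002] F [ 1.1  6.5 -0.8] w 0.0006 t 14.35 p [ 0.505  -0.0571  0.0261]
```

```bash
python3 -m inch '{"translation":[[-0.002,-0.013,0],[-0.002,-0.013,0],[-0.002,-0.013,0],[-0.002,-0.013,0]],"rot":[[0,0,0],[0,0,0],[0,0,0],[0,0,0]],"jaw":[0,0,0,0]}'
python3 -m inch '{"translation":[[-0.003,-0.019,0],[-0.003,-0.019,0],[-0.003,-0.019,0],[-0.003,-0.019,0],[-0.003,-0.019,0],[-0.003,-0.019,0]],"rot":[[0,0,0],[0,0,0],[0,0,0],[0,0,0],[0,0,0],[0,0,0]],"jaw":[0,0,0,0,0,0]}'
python3 - <<'E'
from h import *
need([.5093,-.0325,.026],170.1)
s=r.read_state();np.save('s6.npy',s,allow_pickle=True);print('joint vel',np.abs(s['joint_vel']).max())
im=eyes.camera('wrist');cv2.imwrite('pics/w6.png',im)
t=eyes.camera('top');cv2.imwrite('pics/top6.png',t)
b=cv2.resize(t[170:280,225:365],None,fx=4,fy=4,interpolation=cv2.INTER_CUBIC)
cv2.imwrite('pics/c6.png',np.vstack([cv2.resize(im,(560,420)),b])[:600] if 0 else b)
need([.5093,-.0325,.026],170.1)
E
```

```text
time: 14.75
ee_pos: [0.5049, -0.0571, 0.0261]
eef_rot: [0.086, 0.996, 0.002, 0.0]
ft_force: [1.5, 7.8, -1.2]
width: 0.0004
time: 15.35
ee_pos: [0.5049, -0.0571, 0.0261]
eef_rot: [0.085, 0.996, 0.003, 0.0]
ft_force: [2.2, 9.9, -1.7]
width: 0.0003
shift [ 0.044  0.246 -0.001] rot [-0.0059  0.0012 -0.0025] F [ 2.2  9.9 -1.7] w 0.0003 t 15.35 p [ 0.5049 -0.0571  0.0261]
joint vel 0.0016490200187016203
shift [ 0.044  0.247 -0.002] rot [-0.0058  0.0013 -0.0025] F [ 1.5  9.7 -1.5] w 0.0006 t 15.45 p [ 0.5049 -0.0572  0.0262]
```

View pics/w6.png

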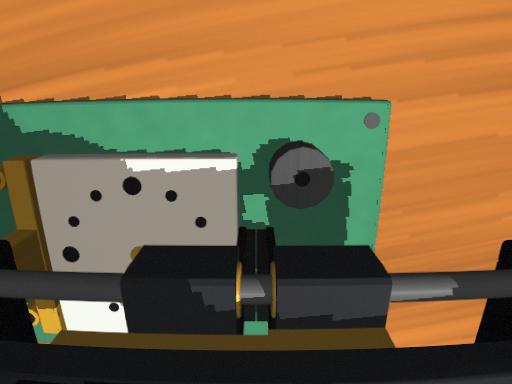

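View pics/c6.png

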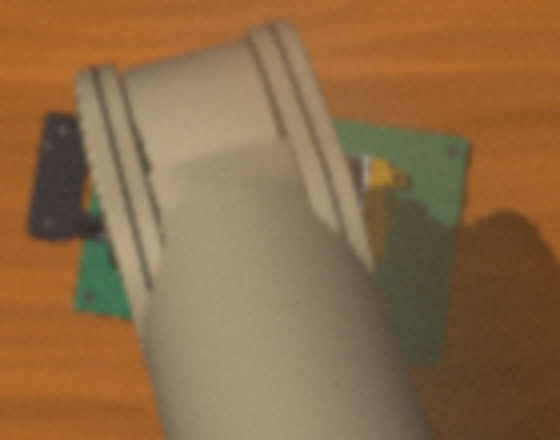

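The wrist view shows the spacer bar (columns 8–36) against the dial's left edge and a slim post just visible at its left edge. In the top view the spacer is against the visible post. Now a numeric check of the dial's yaw and offset.

```bash
python3 - <<'E'
from h import *
s=np.load('s6.npy',allow_pickle=True).item();C=cam('wrist',s)
u=np.array([np.cos(np.radians(-9.9)),np.sin(np.radians(-9.9))]);v=np.array([-u[1],u[0]]);a=np.array([.4833,-.1812])
W=lambda p,z:((ray(C,p,z)[:,:2]-a)@np.c_[u,v])
im=cv2.imread('pics/w6.png');H,S,V=cv2.split(cv2.cvtColor(im,cv2.COLOR_BGR2HSV))
m=(S<70)&(V>110);L=[];Rr=[]
for y in range(165,240,5):
    f=np.where(m[y,:260])[0];f=f[f>25];L.append([f.min(),y])
    if y<225:Rr.append([f[f<240].max()+1,y])
for n,e in(('L',L),('R',Rr)):
    w=W(e,.026);k=np.polyfit(w[:,0],w[:,1],1);print(n,'y@0',np.polyval(k,0).round(4),'slope',k[0].round(4),w[:,1].round(4))
T=[[x,np.where(m[:,x])[0].min()] for x in range(60,230,20)];w=W(T,.026);k=np.polyfit(w[:,1],w[:,0],1);print('top x',w[:,0].round(4),'slope',k[0])
Bl=[]
for y in range(165,225,5):
    f=np.where((H[y]>14)&(H[y]<33)&(S[y]>110))[0];f=f[f<60];Bl.append((y,f.min(),f.max()+1))
print(Bl)
w=W([[b[2],b[0]] for b in Bl],.03);print('spacer R',w[:,1].round(4))
w=W([[b[1],b[0]] for b in Bl],.03);print('spacer L',w[:,1].round(4))
print('thick',W([[302,180]],.03))
E
```

```text
L y@0 0.0178 slope 0.0015 [0.0176 0.0177 0.0177 0.0177 0.0178 0.0178 0.0178 0.0178 0.0178 0.0178
 0.0178 0.0178 0.0177 0.0177 0.0177]
R y@0 0.1168 slope -0.0244 [0.1182 0.1177 0.1177 0.1176 0.1176 0.1175 0.1176 0.1175 0.1174 0.1174
 0.1173 0.1173]
top x [-0.0494 -0.0494 -0.0497 -0.0497 -0.0496 -0.0495 -0.0494 -0.0494 -0.0494] slope 0.0007916362760964213
[(165, np.int64(0), np.int64(31)), (170, np.int64(0), np.int64(32)), (175, np.int64(0), np.int64(32)), (180, np.int64(0), np.int64(33)), (185, np.int64(0), np.int64(35)), (190, np.int64(8), np.int64(36)), (195, np.int64(9), np.int64(37)), (200, np.int64(10), np.int64(37)), (205, np.int64(11), np.int64(38)), (210, np.int64(13), np.int64(39)), (215, np.int64(14), np.int64(40)), (220, np.int64(15), np.int64(41))]
spacer R [0.0205 0.0205 0.0201 0.0201 0.0206 0.0206 0.0207 0.0201 0.0202 0.0201
 0.0201 0.0201]
spacer L [0.004  0.0035 0.003  0.0024 0.0017 0.0056 0.0056 0.0055 0.0055 0.0059
 0.0059 0.0057]
thick [[-0.03999353  0.14772365]]
```

```bash
python3 -c "
from h import *
need([.5093,-.0325,.026],170.1)
print(r.close_job())"
```

```text
shift [ 0.044  0.247 -0.002] rot [-0.0058  0.0013 -0.0025] F [ 1.5  9.7 -1.5] w 0.0006 t 15.45 p [ 0.5049 -0.0572  0.0262]
the job is handed in; nothing more can be done
None
```

The thin spacer is standing in the wide gap, and I handed the job in at 15.45 s with closed fingers holding the dial pressed against the spacer and slim posts. I picked the spacer up by its tab, lowered it into the gap and pushed the dial from between the thick posts. The job reports no verdict.

- **Flush:** in the slim posts' frame, the dial's spacer-side edge is 17.8 mm out (18 mm expected). The spacer's post-side face is at about 5.7 mm (6 mm expected).
- **Square and centred:** the dial's yaw error is about 0.001–0.002 rad by that edge and the dial's other clear edge. It is centred within about 1 mm. The spacer was set down within about 1 mm of centre.
- **Force:** the steady push is about 10 N. Sliding the dial and spacer took about 3.7 N, so roughly 6 N should be reaching the posts. That figure is worked out, not measured.
- **Checks that disagreed or fell short:**
  - The dial's finger-side edge fitted a slope of 0.024 rad, which I put down to shading and finger occlusion.
  - The spacer's dial-side face read about 20 mm, where its colour mask ran past the edge.
  - In the last top view the arm hid most of the jig.
- **Other items:** I didn't re-measure the other items on the bench. No unexpected contact force showed at any point.

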